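Shut the tag tray and wind its clamp screw down

TASK

Using fingertips only, push the half-open tray fully home into its plywood housing from the front; then turn the loose wing screw on top of the housing clockwise (seen from above) with repeated fingertip strokes against its wings until it comes up against its stop. Do not grip the tray front, pinch the wings, or disturb the jar, funnel, torch or tag applicator standing around; finish clear of everything.

Things in the scene. Friction and masses are not known exactly. Their poses are not given: they have to be found in the camera images.
- unit: Fixed plywood tray housing, 150 (x) x 260 (y) x 55 mm high. Origin under its centre at bench height; x axis from the open front to the back, y to its left seen from the front, z up. Position and yaw vary. The wing screw stands on top near the left end, beside a thin upright aluminium plate with a folded lip.
- lip_edge (a point): Middle of the free edge of that lip, 28 mm from the screw axis on the housing's +y side. Lip 100 to 104 mm above the bench, 110 mm long along x; it runs 24 mm outward (+y) to its upright plate (near face 48 mm from the axis). The wings pass under it, a finger cannot: it can sweep only round the other sides and must come back for another stroke.
- tray (a joint): How far the tray is pulled out, in m: 0 = fully home, up to 0.10; starts between 0.04 and 0.07. It slides along the housing's x axis (pushing it toward the housing's +x shuts it), stays where left, resists with about 1.5 N at rest plus 8 N per m/s, and stops dead at 0.
- tray_front (a point): Centre of the outer (robot-side) face of the tray's wooden front panel, 27 mm above the bench. The panel is 260 mm wide, 18 mm thick, from 4 to 50 mm above the bench; when home its outer face stands 18 mm ahead of the housing. Axes as the housing.
- screw (a joint): Angle of the wing screw in rad, growing clockwise seen from above (tightening); starts between 1.0 and 3.0 and stops dead at 7.0. It stays where left; turning takes about 0.04 N m (1.5 N near mid-wing). Height constant. At q one wing points along the housing's +x turned clockwise by q (angle -q about its z), the other opposite.
- screw_axis (a point): Top of the steel wing screw on its axis, 95 mm above the bench, at x 0, y 70 mm in the housing's frame; fixed. The hub is 22 mm in diameter; two upright flat wings, 6 mm thick, reach to 42 mm from the axis and from 65 to 93 mm above the bench. The housing's top lies at 55 mm; washer round the foot 32 mm wide, to 59 mm.
- wing_tip (a point): Outer end of one of the two like wings, at its top: 42 mm from the axis, 92 mm above the bench. Turns with the screw; its x axis points outward along the wing.
- jar: Closed clear glass jar, 68 mm diameter, 100 mm high, standing beside the housing, loose; origin at centre of its foot. Leave alone.
- funnel: Steel funnel standing mouth down, 96 mm diameter, 105 mm high, beside the housing (it and the jar may swap sides), loose; origin at centre of its foot. Leave alone.
- torch: Aluminium torch lying in front and to the right, 150 mm long along its x, 44 mm thick, loose; origin under its middle. Leave alone.
- applicator: White plastic ear-tag applicator (plier shaped) lying flat in front and to the left, about 215 mm long along its x, 90 mm wide, 18 mm high, loose; origin under its pivot. Leave alone.

How it is judged:
By the outcome, as a careful person would: the job done as asked, in the order asked, and still so for the second after the job is handed in, with the robot touching nothing.
It also fails if it takes over 54 s, if anything falls off the work surface, if the arm or the gripper's body presses on something with over 40 N, if the wrist force passes 120 N, or if a joint passes its speed limit or range.

ROBOT

A 6-joint arm with a two-finger parallel gripper is mounted at the origin on the work surface. World frame = base frame: x ahead of the robot, y to its left, z up, the work surface at z = 0. Lengths are in m, angles in rad, forces in N, time in s.
With the tool pointing down it reaches from about 0.375 to 0.9 m from the base axis. Payload 3.1 kg.
Tool frame: the origin (TCP) lies midway between the tips of the shut fingers; the grasp point (between the pads) lies 19 mm behind it; z points along the fingers, y is the line along which they close (so a half turn about z gives the same grasp; the last joint's range is limited). The gripper opens to 85 mm and grips with 20 to 120 N. Pads are 22 mm wide; open, the fingers measure 114 mm over their backs; the gripper's body (76 mm by 85 mm) begins 54 mm behind the grasp point. The pads swing forward as they close: fully open they stand 13 mm farther back than shut.
Start: joints at [-1.484, 0.527, 1.433, -0, 1.181, -0.178], TCP at [0.164, -0.603, 0.231] pointing down, gripper open.
Joint ranges: [-3.08, 3.08], [-0.75, 2.2], [0.22, 2.44], [-1.43, 4.57], [0, 2.65], [-2.85, 2.85]. Speed limits (rad/s): [2.79, 2.79, 3.14, 3.14, 3.14, 3.14].

INTERFACE

Orientations are given as a unit quaternion [x, y, z, w].
In Python, from station import manip gives the robot as it stands. The module is installed in compiled form; this text tells all that it offers.
- The arm moves only by the tool apply_moves, never from a script. Its arguments are lists of equal length, an entry for each row: "claw": the gripper's target within -1 to 1 (fully open at 1, half-way at 0, shut at -1); "travel": the shift along the tool's x, y, z scaled (see below), a list of three; "turn": the turn, a rotation vector about the tool's x, y, z scaled (see below), a list of three. In form: {"claw": [claw, ...], "travel": [[dx, dy, dz], ...], "turn": [[rx, ry, rz], ...]}. A call has 1 to 5 rows; each row is the pose to reach, as a shift and turn from the pose commanded when the call began, along the tool's axes at that moment, turning the shorter way round; what a row does not reach only later rows make up. The controller multiplies each number of a shift by 800 mm and each number of a turn by 180 degrees. A row lasts 1/12 s, in which the tool goes at most 41.7 mm and 7.16 degrees, less where a joint would pass 70% of its speed; a pose out of reach is approached as far as the arm can. A call with a number of a shift or a turn outside -1 to 1 is refused whole. A call with a gripper value outside its range is refused whole. The fingers move at their own pace and stop on an object; "newtons" is the grip in N (left out, the last holds). Time passes only in rows, so rows that repeat a pose let the fingers close. It gives the time, the measured TCP pose, the force, the opening and the grip force at its end, in the units of the state.
- manip.sense(): the state, without advancing time (a new reading comes with each control period).
- manip.snapshot(name): name is "scene" or "side" or "wrist"; returns a dict with "pixels" (384x512x3 uint8, red, green, blue), "depth" (384x512 float32, m along the optical axis (not along the pixel's ray), 0 where there is no reading), "intrinsics" (3x3 intrinsics, pixels), "R" (3x3) and "t" (3): a world point X has camera coordinates R X + t. Camera axes: x right, y down, z forward; pixel columns grow to the right and rows downward; lengths in m; the calibration is good to about 2 mm. A picture is of the moment at which its call begins.
- manip.sign_off(): hands the job in; it is judged then, once.
The state is a dict: "t": time; "q": joint angles; "qd": joint speeds; "tau": joint torques, N m; "tcp_pos": TCP position; "tool_rot": TCP orientation; "force": force on the tool from outside, world axes, zero at the start; "ft_torque": the same for the moment, N m; "finger_gap": opening from 0.0 (shut) to 1.0 (fully open); "gripper_force": force on a finger pad.
Only numpy, scipy, OpenCV 4.12 (cv2) and the standard library are available. Lean on these libraries where they do the work, as an engineer would, in place of code of your own. Each camera call takes 0.05 s, during which the arm holds its last target. There are 200 camera calls.

## Working session

There is one attempt and no reset: what is moved stays moved. The work goes in short steps, Python scripts to look and compute and a tool call to move; the robot and the scene stay as the last step left them, time stands still between calls to the robot, and variables do not carry over. Pictures are saved under pics/ and viewed, at most 13 in all, crops included, and the job is handed in when it is done.

Besides the shell and the picture viewer there is one more tool, called after "Emit:" as name(argument=value, ...), one argument or row to a line, values as JSON. apply_moves: Moves the arm, as the interface text tells. Shifts and turns lie within -1 to 1; 1 stands for 800 mm of shift or 180 degrees of turn. Its arguments: {"type":"object","properties":{"claw":{"type":"array","items":{"type":"number"}},"travel":{"type":"array","items":{"type":"array","items":{"type":"number"}}},"turn":{"type":"array","items":{"type":"array","items":{"type":"number"}}},"newtons":{"type":"number"}},"required":["claw","travel","turn"]}

```bash
mkdir -p pics; cat > h.py <<'E'
import numpy as np, cv2
from station import manip
def snap(n,f):
    s=manip.snapshot(n); cv2.imwrite(f'pics/{f}.png',cv2.resize(s['pixels'][:,:,::-1],(768,576))); np.savez(f'{f}.npz',**s); return s
def world(s,u,v,d=None):
    d=s['depth'][int(v),int(u)] if d is None else d
    c=np.linalg.inv(s['intrinsics'])@np.array([u,v,1])*d
    return s['R'].T@(c-s['t'])
def cloud(s):
    h,w=s['depth'].shape; u,v=np.meshgrid(np.arange(w),np.arange(h)); d=s['depth']
    c=np.stack([u,v,np.ones_like(u)],-1)@np.linalg.inv(s['intrinsics']).T*d[...,None]
    return (c-s['t'])@s['R']
E
python3 - <<'E'
from h import *
snap('scene','a');snap('side','b')
print(manip.sense())
E
```

```text
{'t': 0.1, 'q': array([-1.48448991e+00,  5.28425627e-01,  1.43379876e+00, -1.32648151e-05,
        1.18143023e+00, -1.78479714e-01]), 'qd': array([-0.00113759, -0.00162989, -0.00175135, -0.00140838, -0.00063967,
       -0.00115939]), 'tau': array([ 3.02915569e-04, -4.43304420e+01, -1.78587019e+01, -1.53758633e-04,
        3.89072535e-03,  8.10548727e-06]), 'tcp_pos': array([ 0.16354291, -0.6025318 ,  0.23039146]), 'tool_rot': array([ 9.91247971e-01,  1.32009076e-01,  4.13706918e-05, -1.03016699e-03]), 'force': array([ 0.00991129,  0.1814072 , -0.41186746]), 'ft_torque': array([-0.00682295, -0.05559992, -0.03183524]), 'gripper_force': 0.0, 'finger_gap': 1.0016116252162575}
```

View pics/a.png

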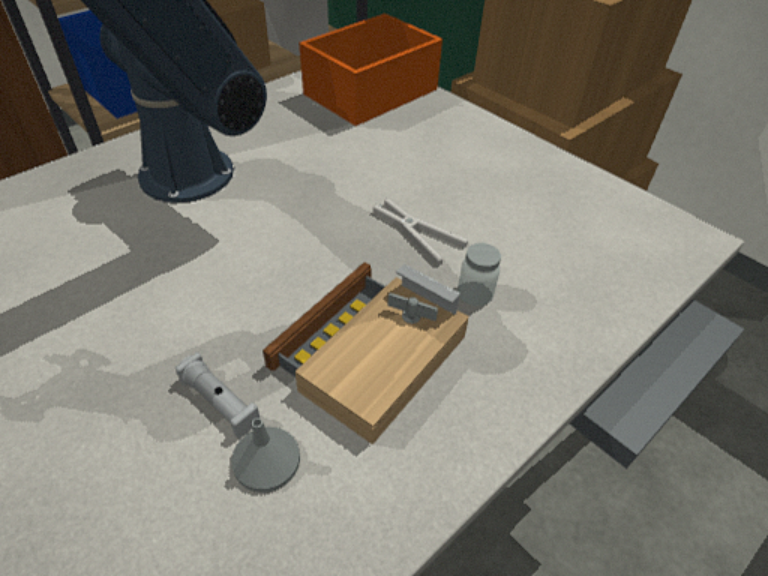

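View pics/b.png

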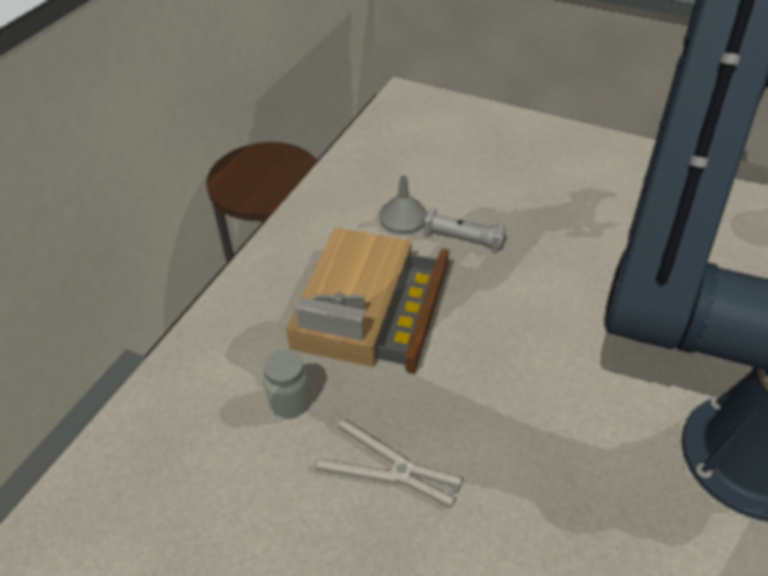

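The scene view shows the housing (top face about (300,375), (375,435), (467,320)), with the tray open toward the robot. The lip and plate are at about (428,285) and the wing screw at about (412,305). The jar is on the left, the funnel and torch on the right, and the applicator front-left.

```bash
cat > fit.py <<'E'
from h import *
P=[]
for f in 'ab':
    s=np.load(f+'.npz'); c=cloud(s); P.append(c[s['depth']>0])
    c0=world(s,*( (385*512/768,360*384/576) if f=='a' else (355*2/3,265*2/3)))
    print(f,'top pt',c0)
    p=P[-1]; m=(abs(p[:,2]-0.055)<0.004)&(np.hypot(*(p[:,:2]-c0[:2]).T)<0.25); q=p[m]
    # largest connected blob on a 3 mm grid
    g=np.zeros((200,200),np.uint8); ij=((q[:,:2]-c0[:2]+0.3)/0.003).astype(int); g[ij[:,0],ij[:,1]]=1
    g=cv2.morphologyEx(g,cv2.MORPH_CLOSE,np.ones((3,3))); g=cv2.morphologyEx(g,cv2.MORPH_OPEN,np.ones((5,5)))
    n,l,st,_=cv2.connectedComponentsWithStats(g); k=1+np.argmax(st[1:,4])
    r=q[l[ij[:,0],ij[:,1]]==k]
    print(cv2.minAreaRect((r[:,:2]*1000).astype(np.float32)), np.median(r[:,2]),len(r))
np.save('P.npy',np.vstack(P))
E
python3 fit.py
```

```text
a top pt [ 0.71010778 -0.04517494  0.05492217]
((685.1681518554688, -22.939468383789062), (151.46865844726562, 260.1260070800781), 10.168253898620605) 0.05466875703753409 5018
b top pt [ 0.69984103 -0.06040117  0.05517183]
((687.33154296875, -22.030242919921875), (151.52114868164062, 264.2519836425781), 10.113361358642578) 0.05568693891019031 2673
```

```bash
cat >> h.py <<'E'
C=np.array([0.6862,-0.0225]); Y=np.radians(10.14); U=np.array([[np.cos(Y),np.sin(Y)],[-np.sin(Y),np.cos(Y)]])
toU=lambda p:(np.asarray(p)[...,:2]-C)@U.T
toW=lambda p:np.asarray(p)@U+C
E
python3 - <<'E'
from h import *
for f in 'ab':
    s=np.load(f+'.npz'); P=cloud(s)[s['depth']>0]; u=toU(P); z=P[:,2]
    m=(z>.1-.003)&(z<.108)&(abs(u[:,0])<.1)&(u[:,1]>.08)&(u[:,1]<.13); print('lip',u[m].min(0),u[m].max(0))
    m=(z>.066)&(z<.097)&(np.hypot(u[:,0],u[:,1]-.07)<.046)&(u[:,1]<.093); w=u[m]-[0,.07]
    far=w[np.hypot(*w.T)>.018]; a=np.degrees(np.arctan2(far[:,1],far[:,0])); 
    aa=np.angle(np.mean(np.exp(2j*np.radians(a))))/2; print('wing',len(far),np.degrees(aa),'hub mean',w[np.hypot(*w.T)<.013].mean(0))
    m=(z>.04)&(z<.052)&(u[:,0]<-.085)&(u[:,0]>-.2)&(abs(u[:,1])<.14); t=u[m]; print('tray',np.percentile(t,[1,50,99],axis=0))
    m=(z>.012)&(u[:,0]>-.4)&(u[:,0]<.2)&(abs(u[:,1])<.35)&(z<.13)&((abs(u[:,1])>.14)|(u[:,0]<-.18)); 
    g=np.zeros((300,350),np.uint8); ij=((u[m]+[.5,.35])/.002).astype(int); g[ij[:,0],ij[:,1]]=1
    g=cv2.dilate(g,np.ones((5,5))); n,l,st,c=cv2.connectedComponentsWithStats(g)
    for r in st[1:]:
        if r[4]>150: print('obst U x',r[1]*.002-.5,(r[1]+r[3])*.002-.5,'y',r[0]*.002-.35,(r[0]+r[2])*.002-.35)
im=cv2.imread('pics/a.png'); s=np.load('a.npz')['pixels'][:,:,::-1]
cv2.imwrite('pics/c.png',cv2.resize(s[165:235,235:325],(720,560),interpolation=cv2.INTER_CUBIC))
E
```

```text
lip [-0.05609907  0.09727695] [0.05423767 0.12554119]
wing 169 15.017244270124293 hub mean [ 0.0014643  -0.00342662]
tray [[-0.14682393 -0.12841485]
 [-0.13513435 -0.0144438 ]
 [-0.12828651  0.1256731 ]]
obst U x -0.264 -0.03999999999999998 y 0.242 0.3480000000000001
obst U x -0.242 0.02200000000000002 y -0.296 -0.18799999999999997
obst U x -0.0020000000000000018 0.07400000000000007 y 0.19200000000000006 0.268
lip [-0.05429865  0.08394087] [0.05590624 0.12627464]
wing 121 12.427012158352486 hub mean [-0.00197054  0.00391962]
tray [[-0.14547337 -0.12240733]
 [-0.13708771  0.01728123]
 [-0.12701781  0.13065713]]
obst U x -0.262 -0.03999999999999998 y 0.246 0.3500000000000001
obst U x -0.24 0.02400000000000002 y -0.27399999999999997 -0.17999999999999997
obst U x -0.0040000000000000036 0.07000000000000006 y 0.20000000000000007 0.274
```

View pics/c.png

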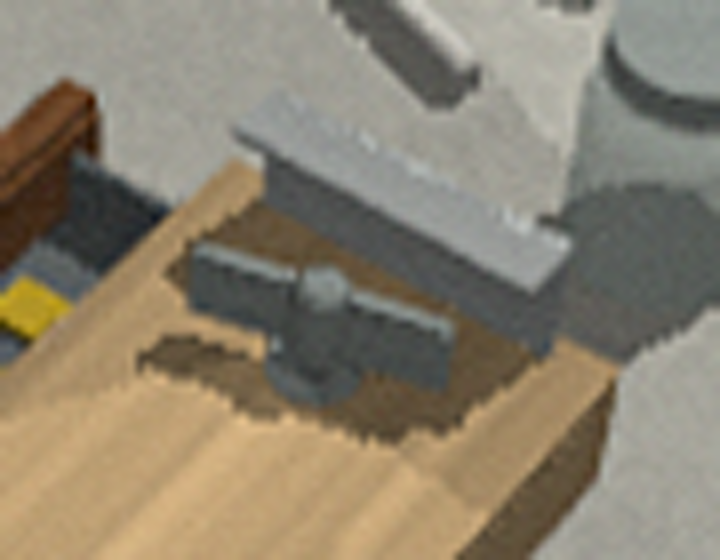

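The crop shows the wings running nearly parallel to the lip, at about +14° in the housing frame, so q ≈ 2.9. The screw therefore needs about 235° more. The tray is about 53 mm out.

Plan: keep the tool aligned with the housing axes. Push the tray first, then sweep the screw in two or more strokes using translation only.

```bash
cat > go.py <<'E'
# usage: go.py x y z [x y z ...]  targets in housing mm (bench z) -> scaled travel
from h import *; import sys
from scipy.spatial.transform import Rotation as R
s=manip.sense(); Rt=R.from_quat(s['tool_rot']); p=s['tcp_pos']
x=np.array([*(U.T@[1,0]),0]); T=R.from_matrix(np.c_[x,np.cross([0,0,-1],x),[0,0,-1]])
print('t',round(s['t'],2),'U mm',(toU(p)*1000).round(1),'z',(p[2]*1000).round(1),'F_U',(U@s['force'][:2]).round(1),s['force'][2].round(1),'gap',s['finger_gap'].round(3))
print('turn',((Rt.inv()*T).as_rotvec()/np.pi).round(4))
for t in np.array(sys.argv[1:],float).reshape(-1,3):
    w=np.r_[toW(t[:2]/1000),t[2]/1000]; print('travel',(Rt.inv().apply(w-p)/.8).round(4))
E
python3 go.py -210 0 180 -210 0 25
```

```text
Traceback (most recent call last):
  File "go.py", line 6, in <module>
    print('t',round(s['t'],2),'U mm',(toU(p)*1000).round(1),'z',(p[2]*1000).round(1),'F_U',(U@s['force'][:2]).round(1),s['force'][2].round(1),'gap',s['finger_gap'].round(3))
                                                                                                                                                    ^^^^^^^^^^^^^^^^^^^^^
AttributeError: 'float' object has no attribute 'round'
```

```bash
sed -i "s/s\['force'\]\[2\].round(1)/round(float(s['force'][2]),1)/; s/s\['finger_gap'\].round(3)/round(float(s['finger_gap']),3)/; s/(p\[2\]\*1000).round(1)/round(float(p[2])*1000,1)/" go.py
python3 go.py -210 0 180 -210 0 25
```

```text
t 0.1 U mm [-616.6 -479. ] z 230.4 F_U [0.  0.2] -0.4 gap 1.002
turn [-0.0007 -0.0001  0.028 ]
travel [ 0.5588 -0.5517  0.0643]
travel [ 0.5587 -0.5513  0.2581]
```

Emit:
apply_moves(
  claw=[-1,-1,-1,-1,-1],
  travel=[
    [0.036,-0.0356,0.004],
    [0.072,-0.0712,0.008],
    [0.108,-0.1068,0.012],
    [0.144,-0.1424,0.016],
    [0.18,-0.178,0.02],
  ],
  turn=[
    [0,0,0],
    [0,0,0],
    [0,0,0],
    [0,0,0],
    [0,0,0],
  ],
)

```text
t: 0.52
tcp_pos: [0.2657, -0.4261, 0.2148]
tool_rot: [0.991, 0.132, 0.0, -0.0]
force: [0.2, 0.9, -0.1]
finger_gap: 0.299
gripper_force: 0.0
```

Emit:
apply_moves(
  claw=[-1,-1,-1,-1,-1],
  travel=[
    [0.036,-0.0356,0.004],
    [0.072,-0.0712,0.008],
    [0.108,-0.1068,0.012],
    [0.144,-0.1424,0.016],
    [0.18,-0.178,0.02],
  ],
  turn=[
    [0,0,0],
    [0,0,0],
    [0,0,0],
    [0,0,0],
    [0,0,0],
  ],
)

```text
t: 0.93
tcp_pos: [0.3674, -0.251, 0.1991]
tool_rot: [0.991, 0.132, -0.0, -0.0]
force: [0.5, 0.4, -0.6]
finger_gap: -0.002
gripper_force: 0.0
```

```bash
python3 go.py -210 0 180 -210 0 25
```

```text
t 0.93 U mm [-354.  -168.8] z 199.1 F_U [0.5 0.3] -0.6 gap -0.002
turn [-0.0001  0.      0.0277]
travel [ 0.1977 -0.1946  0.0239]
travel [ 0.1977 -0.1945  0.2177]
```

Emit:
apply_moves(
  claw=[-1,-1,-1,-1,-1],
  travel=[
    [0.036,-0.0356,0.004],
    [0.072,-0.0712,0.008],
    [0.108,-0.1068,0.012],
    [0.144,-0.1424,0.016],
    [0.18,-0.178,0.02],
  ],
  turn=[
    [0,0,0.006],
    [0,0,0.012],
    [0,0,0.018],
    [0,0,0.024],
    [0,0,0.0277],
  ],
)

```text
t: 1.35
tcp_pos: [0.4692, -0.0758, 0.183]
tool_rot: [0.996, 0.088, -0.0, -0.0]
force: [1.0, -0.4, 0.8]
finger_gap: 0.001
gripper_force: 0.0
```

```bash
python3 go.py -190 0 100 -190 0 25
```

```text
t 1.35 U mm [-223.   -14.3] z 183.0 F_U [ 0.9 -0.5] 0.8 gap 0.001
turn [-0.      0.0001  0.    ]
travel [ 0.0413 -0.0178  0.1038]
travel [ 0.0413 -0.0178  0.1975]
```

Emit:
apply_moves(
  claw=[-1,-1,-1,-1,-1],
  travel=[
    [0.02,-0.01,0.04],
    [0.04,-0.018,0.085],
    [0.04,-0.018,0.13],
    [0.04,-0.018,0.17],
    [0.04,-0.018,0.197],
  ],
  turn=[
    [0,0,0],
    [0,0,0],
    [0,0,0],
    [0,0,0],
    [0,0,0],
  ],
)

```text
t: 1.77
tcp_pos: [0.4965, -0.057, 0.0228]
tool_rot: [0.996, 0.089, -0.002, -0.001]
force: [-0.9, -0.4, 0.3]
finger_gap: 0.004
gripper_force: 0.0
```

Emit:
apply_moves(
  claw=[-1,-1],
  travel=[
    [0.01,0,0],
    [0.02,0,0],
  ],
  turn=[
    [0,0,0],
    [0,0,0],
  ],
)

```text
t: 1.93
tcp_pos: [0.5129, -0.0548, 0.0247]
tool_rot: [0.996, 0.089, -0.002, -0.001]
force: [1.2, -0.1, 1.2]
finger_gap: -0.004
gripper_force: 0.0
```

```bash
python3 go.py -106 0 25 -104 0 25; python3 -c "
from h import *
snap('side','d')"
```

```text
t 1.93 U mm [-176.3   -1.3] z 24.7 F_U [ 1.1 -0.3] 1.2 gap -0.004
turn [-0.0006  0.001   0.0001]
travel [ 0.0879 -0.0015 -0.0007]
travel [ 0.0904 -0.0015 -0.0007]
```

View pics/d.png

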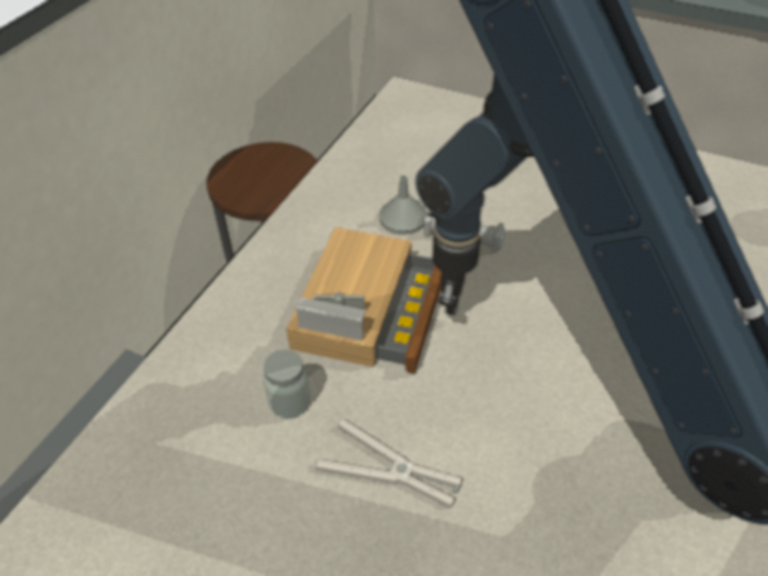

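The picture shows the shut fingertips just ahead of the middle of the tray front, clear of the rest.

Emit:
apply_moves(
  claw=[-1,-1,-1,-1,-1],
  travel=[
    [0.015,0,0],
    [0.03,0,0],
    [0.045,0,0],
    [0.06,0,0],
    [0.072,0,0],
  ],
  turn=[
    [0,0,0],
    [0,0,0],
    [0,0,0],
    [0,0,0],
    [0,0,0],
  ],
)

```text
t: 2.4
tcp_pos: [0.5714, -0.045, 0.0278]
tool_rot: [0.996, 0.089, 0.001, 0.0]
force: [-2.0, -0.7, 1.3]
finger_gap: -0.002
gripper_force: 1.2
```

Emit:
apply_moves(
  claw=[-1,-1,-1,-1],
  travel=[
    [0.004,0,0],
    [0.008,0,0],
    [0.011,0,0],
    [0.0135,0,0],
  ],
  turn=[
    [0,0,0],
    [0,0,0],
    [0,0,0],
    [0,0,0],
  ],
)

```text
t: 2.73
tcp_pos: [0.5808, -0.0432, 0.0263]
tool_rot: [0.996, 0.089, 0.0, 0.0]
force: [-2.2, -0.9, 0.7]
finger_gap: 0.003
gripper_force: 0.8
```

```bash
python3 go.py -104 0 25
```

```text
t 2.73 U mm [-107.4   -1.8] z 26.3 F_U [-2.3 -0.5] 0.7 gap 0.003
turn [ 0.0001 -0.0001  0.0003]
travel [ 0.0042 -0.0022  0.0016]
```

Emit:
apply_moves(
  claw=[-1,-1,-1,-1],
  travel=[
    [0.0025,0,0],
    [0.005,0,0],
    [0.0075,0,0],
    [0.0075,0,0],
  ],
  turn=[
    [0,0,0],
    [0,0,0],
    [0,0,0],
    [0,0,0],
  ],
)

```text
t: 3.07
tcp_pos: [0.5835, -0.0422, 0.0254]
tool_rot: [0.996, 0.089, -0.004, -0.0]
force: [-7.0, -3.2, 5.6]
finger_gap: 0.002
gripper_force: 3.7
```

Emit:
apply_moves(
  claw=[-1,-1,-1,-1],
  travel=[
    [0.0025,0,0],
    [0.005,0,0],
    [0.005,0,0],
    [0.005,0,0],
  ],
  turn=[
    [0,0,0],
    [0,0,0],
    [0,0,0],
    [0,0,0],
  ],
)

```text
t: 3.4
tcp_pos: [0.5834, -0.0419, 0.0252]
tool_rot: [0.996, 0.09, -0.008, -0.001]
force: [-14.8, -8.0, 9.7]
finger_gap: 0.003
gripper_force: 7.5
```

```bash
python3 go.py -104 0 25
```

```text
t 3.4 U mm [-104.6   -1. ] z 25.2 F_U [-16.   -5.2] 9.7 gap 0.003
turn [-0.001   0.0049  0.0008]
travel [ 0.0008 -0.0012  0.0003]
```

The tray has come up dead against its stop, with its outer face at about -93 mm as expected. Next I back off, rise, and turn the tool 90° so its thin side faces the lip.

Emit:
apply_moves(
  claw=[-1,-1,-1,-1,-1],
  travel=[
    [-0.02,0,0],
    [-0.045,0,0],
    [-0.045,0,-0.05],
    [-0.045,0,-0.1],
    [-0.045,0,-0.15],
  ],
  turn=[
    [0,0,0],
    [0,0,0],
    [0,0,0],
    [0,0,0],
    [0,0,0],
  ],
)

```text
t: 3.82
tcp_pos: [0.5548, -0.0476, 0.1461]
tool_rot: [0.996, 0.088, -0.001, -0.001]
force: [1.2, -0.7, 0.7]
finger_gap: 0.002
gripper_force: 0.0
```

Emit:
apply_moves(
  claw=[-1,-1,-1,-1,-1],
  travel=[
    [0,0,-0.02],
    [0,0,-0.03],
    [0,0,-0.03],
    [0,0,-0.03],
    [0,0,-0.03],
  ],
  turn=[
    [0,0,-0.038],
    [0,0,-0.076],
    [0,0,-0.114],
    [0,0,-0.152],
    [0,0,-0.19],
  ],
)

```text
t: 4.23
tcp_pos: [0.556, -0.0477, 0.1703]
tool_rot: [0.925, 0.38, 0.001, 0.001]
force: [-0.8, -0.3, -1.0]
finger_gap: 0.005
gripper_force: 0.0
```

```bash
python3 go.py -30 20 160; python3 -c "
from h import *
print(manip.sense()['q'])"
```

```text
t 4.23 U mm [-132.6   -1.9] z 170.3 F_U [-0.9 -0.1] -1.0 gap 0.005
turn [ 0.0005 -0.0007  0.1921]
travel [0.1211 0.0502 0.0132]
[-2.86075710e-01  5.17349353e-01  1.66472131e+00  5.44308957e-04
  9.56973080e-01  5.04012560e-01]
```

Emit:
apply_moves(
  claw=[-1,-1,-1,-1,-1],
  travel=[
    [0,0,0],
    [0,0,0],
    [0,0,0],
    [0,0,0],
    [0,0,0],
  ],
  turn=[
    [0,0,-0.038],
    [0,0,-0.076],
    [0,0,-0.114],
    [0,0,-0.152],
    [0,0,-0.19],
  ],
)

```text
t: 4.65
tcp_pos: [0.5558, -0.0477, 0.1697]
tool_rot: [0.772, 0.635, 0.001, 0.0]
force: [-0.2, 0.2, 0.4]
finger_gap: 0.003
gripper_force: 0.0
```

Emit:
apply_moves(
  claw=[-1,-1,-1,-1],
  travel=[
    [0,0,0],
    [0,0,0],
    [0,0,0],
    [0,0,0],
  ],
  turn=[
    [0,0,-0.038],
    [0,0,-0.076],
    [0,0,-0.114],
    [0,0,-0.118],
  ],
)

```text
t: 4.98
tcp_pos: [0.5557, -0.0477, 0.1697]
tool_rot: [0.643, 0.766, 0.0, 0.0]
force: [0.2, -0.1, -0.1]
finger_gap: 0.002
gripper_force: 0.0
```

```bash
sed -i 's/x=np.array(\[\*(U.T@\[1,0\]),0\])/x=np.array([*(U.T@[0,1]),0])/' go.py; python3 go.py -32 25 160 -32 25 70; python3 -c "
from h import *
snap('scene','e')"
```

```text
t 4.98 U mm [-132.9   -1.8] z 169.7 F_U [ 0.2 -0.2] -0.1 gap 0.002
turn [ 0.0004  0.0001 -0.001 ]
travel [0.0339 0.126  0.0123]
travel [0.0339 0.1258 0.1248]
```

View pics/e.png

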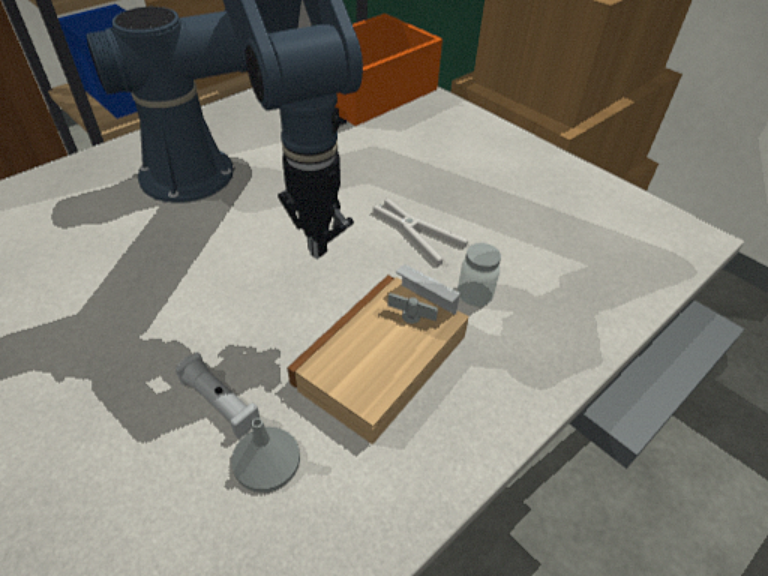

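The scene view shows the tray fully home (front at (290,375)–(390,280)) and everything else undisturbed. The gripper knuckles spread along the housing x axis, away from the lip.

Emit:
apply_moves(
  claw=[-1,-1,-1,-1,-1],
  travel=[
    [0.011,0.042,0],
    [0.022,0.084,0],
    [0.034,0.126,0],
    [0.034,0.126,0.03],
    [0.034,0.126,0.06],
  ],
  turn=[
    [0,0,0],
    [0,0,0],
    [0,0,0],
    [0,0,0],
    [0,0,0],
  ],
)

```text
t: 5.45
tcp_pos: [0.6539, -0.0029, 0.1228]
tool_rot: [0.644, 0.765, 0.002, 0.003]
force: [-0.5, 0.6, -0.3]
finger_gap: -0.002
gripper_force: 0.0
```

Emit:
apply_moves(
  claw=[-1,-1,-1,-1],
  travel=[
    [0,0,0.02],
    [0,0,0.04],
    [0,0,0.06],
    [0,0,0.06],
  ],
  turn=[
    [0,0,0],
    [0,0,0],
    [0,0,0],
    [0,0,0],
  ],
)

```text
t: 5.78
tcp_pos: [0.6475, -0.0032, 0.0701]
tool_rot: [0.645, 0.764, -0.002, -0.003]
force: [-0.3, 0.1, -1.1]
finger_gap: 0.002
gripper_force: 0.0
```

```bash
python3 go.py -32 42 74; python3 -c "
from h import *
s=manip.snapshot('wrist');cv2.imwrite('pics/f.png',s['pixels'][:,:,::-1])"
```

```text
t 5.78 U mm [-34.6  25.8] z 70.1 F_U [-0.3  0.1] -1.1 gap 0.002
turn [-0.0019 -0.0008 -0.0026]
travel [ 0.0202  0.0031 -0.0048]
```

View pics/f.png

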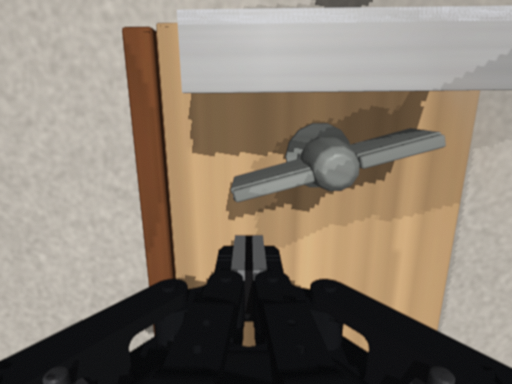

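The wrist view shows the fingertip at (248,250) just below the left wing ((232,190)–(315,170)), in the clear. The lip lies above at y = 92. Starting the first stroke now.

Emit:
apply_moves(
  claw=[-1,-1,-1,-1,-1],
  travel=[
    [0.007,0.006,0],
    [0.014,0.007,0],
    [0.021,0.007,0],
    [0.028,0.007,0],
    [0.034,0.007,0],
  ],
  turn=[
    [0,0,0],
    [0,0,0],
    [0,0,0],
    [0,0,0],
    [0,0,0],
  ],
)

```text
t: 6.25
tcp_pos: [0.6509, 0.0247, 0.0747]
tool_rot: [0.644, 0.765, 0.0, 0.001]
force: [0.0, -2.1, -0.3]
finger_gap: -0.001
gripper_force: 0.7
```

Emit:
apply_moves(
  claw=[-1,-1,-1,-1,-1],
  travel=[
    [0.006,0,0],
    [0.011,0,0],
    [0.016,0,0],
    [0.02,0,0],
    [0.02,0,0],
  ],
  turn=[
    [0,0,0],
    [0,0,0],
    [0,0,0],
    [0,0,0],
    [0,0,0],
  ],
)

```text
t: 6.67
tcp_pos: [0.6482, 0.0404, 0.0739]
tool_rot: [0.644, 0.765, 0.0, 0.0]
force: [0.6, -1.3, 0.6]
finger_gap: -0.002
gripper_force: 0.3
```

```bash
python3 go.py -30 72 70; python3 -c "
from h import *
s=manip.snapshot('wrist');cv2.imwrite('pics/g.png',s['pixels'][:,:,::-1])"
```

```text
t 6.67 U mm [-26.3  68.6] z 73.9 F_U [ 0.4 -1.4] 0.6 gap -0.002
turn [ 0.0003 -0.     -0.0017]
travel [ 0.0042 -0.0047  0.0048]
```

View pics/g.png

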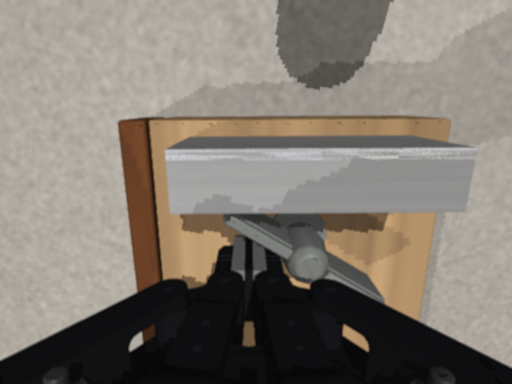

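The wrist view shows the wing turned by about 45°. The left tip is at (228,217), the right tip at (380,297), and the finger still has room before the lip edge at y = 212. I'll push a little farther, then lift over to the +x side.

Emit:
apply_moves(
  claw=[-1,-1,-1,-1],
  travel=[
    [0.005,0,0],
    [0.01,0,0],
    [0.01,0,0],
    [0.004,-0.002,0],
  ],
  turn=[
    [0,0,0],
    [0,0,0],
    [0,0,0],
    [0,0,0],
  ],
)

```text
t: 7.05
tcp_pos: [0.6454, 0.0442, 0.0735]
tool_rot: [0.644, 0.765, 0.0, -0.001]
force: [0.3, -0.3, -0.8]
finger_gap: 0.001
gripper_force: 0.0
```

Emit:
apply_moves(
  claw=[-1,-1,-1,-1,-1],
  travel=[
    [-0.006,-0.002,0],
    [-0.006,-0.002,-0.035],
    [-0.006,-0.002,-0.07],
    [-0.006,0.04,-0.07],
    [-0.006,0.082,-0.07],
  ],
  turn=[
    [0,0,0],
    [0,0,0],
    [0,0,0],
    [0,0,0],
    [0,0,0],
  ],
)

```text
t: 7.47
tcp_pos: [0.7117, 0.0489, 0.1324]
tool_rot: [0.644, 0.765, 0.001, 0.001]
force: [0.5, -0.5, 0.2]
finger_gap: 0.004
gripper_force: 0.0
```

```bash
python3 go.py 40 67 125 40 67 74; python3 -c "
from h import *
s=manip.snapshot('wrist');cv2.imwrite('pics/i.png',s['pixels'][:,:,::-1])"
```

```text
t 7.47 U mm [37.7 65.8] z 132.4 F_U [ 0.4 -0.6] 0.2 gap 0.004
turn [ 0.0006 -0.0001 -0.0021]
travel [0.0015 0.0028 0.0093]
travel [0.0015 0.0027 0.073 ]
```

View pics/i.png

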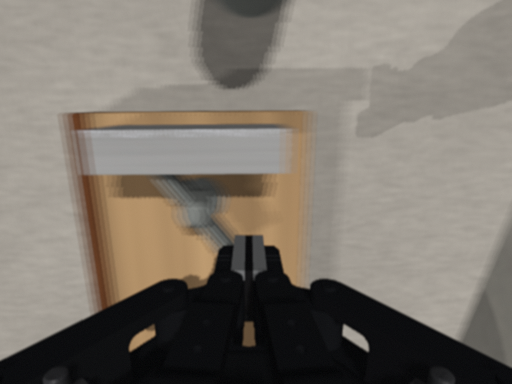

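The wing is now at about -47° (motion-blurred, tips at (160,180) and (235,240)). The finger is beyond the +x side of it, so I descend behind the wing.

Emit:
apply_moves(
  claw=[-1,-1,-1,-1,-1],
  travel=[
    [0.002,0.005,0.01],
    [0.002,0.005,0.03],
    [0.002,0.005,0.05],
    [0.002,0.005,0.073],
    [0.002,0.005,0.073],
  ],
  turn=[
    [0,0,0.002],
    [0,0,0.002],
    [0,0,0.002],
    [0,0,0.002],
    [0,0,0.002],
  ],
)

```text
t: 7.93
tcp_pos: [0.7101, 0.0516, 0.0659]
tool_rot: [0.647, 0.763, -0.003, -0.005]
force: [-0.9, -0.2, -0.8]
finger_gap: -0.002
gripper_force: 0.0
```

Emit:
apply_moves(
  claw=[-1],
  travel=[
    [0,0,0],
  ],
  turn=[
    [0,0,0],
  ],
)

```text
t: 8.02
tcp_pos: [0.7125, 0.0515, 0.0691]
tool_rot: [0.646, 0.763, -0.002, -0.002]
force: [0.2, 0.5, 0.0]
finger_gap: 0.002
gripper_force: 0.0
```

```bash
python3 go.py 24.6 58.3 74 18 47 74 11 38 74
```

```text
t 8.02 U mm [38.9 68.3] z 69.1 F_U [0.3 0.4] 0.0 gap 0.002
turn [-0.0018 -0.0005 -0.0039]
travel [-0.0127 -0.0178 -0.006 ]
travel [-0.0269 -0.0259 -0.006 ]
travel [-0.0382 -0.0345 -0.006 ]
```

Emit:
apply_moves(
  claw=[-1,-1,-1,-1,-1],
  travel=[
    [-0.006,-0.009,0],
    [-0.013,-0.018,0],
    [-0.02,-0.023,0],
    [-0.027,-0.027,0],
    [-0.033,-0.031,0],
  ],
  turn=[
    [0,0,0],
    [0,0,0],
    [0,0,0],
    [0,0,0],
    [0,0,0],
  ],
)

```text
t: 8.43
tcp_pos: [0.6952, 0.0203, 0.0725]
tool_rot: [0.647, 0.763, 0.001, 0.001]
force: [0.9, 1.0, 0.3]
finger_gap: 0.0
gripper_force: 0.6
```

Emit:
apply_moves(
  claw=[-1,-1],
  travel=[
    [-0.005,-0.004,0],
    [-0.005,-0.004,0],
  ],
  turn=[
    [0,0,0],
    [0,0,0],
  ],
)

```text
t: 8.6
tcp_pos: [0.6923, 0.0152, 0.0719]
tool_rot: [0.647, 0.763, -0.0, 0.001]
force: [-0.9, -0.6, 0.5]
finger_gap: -0.002
gripper_force: 0.2
```

```bash
python3 go.py -3.4 33 72 -15 42 72 -28 56 72 -29.6 74 72; python3 -c "
from h import *
s=manip.snapshot('wrist');cv2.imwrite('pics/j.png',s['pixels'][:,:,::-1])"
```

```text
t 8.6 U mm [12.7 36.1] z 71.9 F_U [-1.  -0.4] 0.5 gap -0.002
turn [ 0.0002  0.0003 -0.0041]
travel [-0.0041 -0.02   -0.0002]
travel [ 0.007  -0.0347 -0.0002]
travel [ 0.0242 -0.0512 -0.0002]
travel [ 0.0467 -0.0535 -0.0002]
```

View pics/j.png

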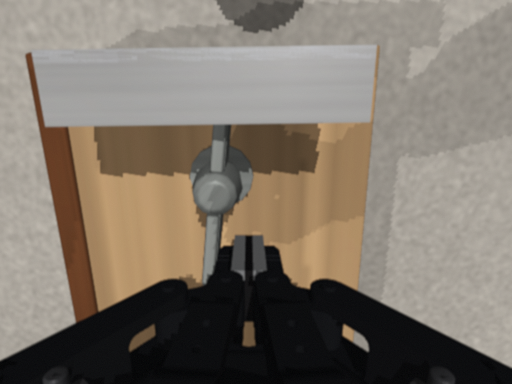

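The wing now points straight at the -y side (hub (215,190), lower wing running to (208,280)), with the finger on its right side. Continuing the sweep.

Emit:
apply_moves(
  claw=[-1,-1,-1,-1,-1],
  travel=[
    [-0.002,-0.01,0],
    [-0.004,-0.02,0],
    [0.001,-0.027,0],
    [0.007,-0.035,0],
    [0.012,-0.04,0],
  ],
  turn=[
    [0,0,0],
    [0,0,0],
    [0,0,0],
    [0,0,0],
    [0,0,0],
  ],
)

```text
t: 9.07
tcp_pos: [0.658, 0.0214, 0.0713]
tool_rot: [0.646, 0.763, -0.0, -0.0]
force: [1.2, 0.1, 0.0]
finger_gap: -0.0
gripper_force: 0.8
```

Emit:
apply_moves(
  claw=[-1,-1,-1,-1],
  travel=[
    [0.006,-0.006,0],
    [0.012,-0.011,0],
    [0.017,-0.012,0],
    [0.017,-0.012,0],
  ],
  turn=[
    [0,0,0],
    [0,0,0],
    [0,0,0],
    [0,0,0],
  ],
)

```text
t: 9.4
tcp_pos: [0.6464, 0.0339, 0.0713]
tool_rot: [0.646, 0.763, -0.0, -0.001]
force: [0.2, -0.2, -0.3]
finger_gap: 0.001
gripper_force: 0.0
```

```bash
python3 go.py -29 66 72 -29.6 74 72; python3 -c "
from h import *
s=manip.snapshot('wrist');cv2.imwrite('pics/k.png',s['pixels'][:,:,::-1])"
```

```text
t 9.4 U mm [-29.2  62.6] z 71.3 F_U [ 0.2 -0.2] -0.3 gap 0.001
turn [-0.0005 -0.0002 -0.0034]
travel [ 0.0043  0.0002 -0.0009]
travel [ 0.0143 -0.0007 -0.0009]
```

View pics/k.png

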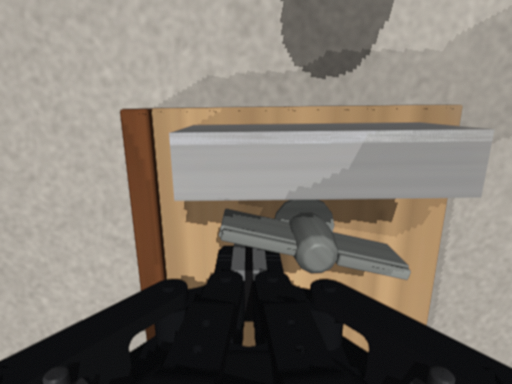

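The wing is at about 166° (left tip (222,225), right tip (405,270)). About 27° remains to the stop, so I push on slowly and watch the force.

Emit:
apply_moves(
  claw=[-1,-1,-1,-1,-1],
  travel=[
    [0.003,0.001,0],
    [0.006,0.002,0],
    [0.009,0.003,0],
    [0.012,0.003,0],
    [0.012,0.003,0],
  ],
  turn=[
    [0,0,0],
    [0,0,0],
    [0,0,0],
    [0,0,0],
    [0,0,0],
  ],
)

```text
t: 9.87
tcp_pos: [0.6482, 0.0429, 0.071]
tool_rot: [0.646, 0.763, -0.0, -0.0]
force: [-1.1, -2.7, -0.7]
finger_gap: -0.0
gripper_force: 1.2
```

Emit:
apply_moves(
  claw=[-1,-1,-1],
  travel=[
    [0.002,0,0],
    [0.004,0,0],
    [0.004,0,0],
  ],
  turn=[
    [0,0,0],
    [0,0,0],
    [0,0,0],
  ],
)

```text
t: 10.12
tcp_pos: [0.6483, 0.0434, 0.0711]
tool_rot: [0.646, 0.763, -0.001, 0.002]
force: [-0.8, -9.1, -1.7]
finger_gap: 0.0
gripper_force: 4.0
```

```bash
python3 go.py -29 76 72
```

```text
t 10.12 U mm [-25.7  71.5] z 71.1 F_U [-2.4 -8.8] -1.7 gap 0.0
turn [-0.      0.0013 -0.0035]
travel [ 0.0055 -0.0041 -0.0012]
```

Emit:
apply_moves(
  claw=[-1,-1,-1,-1],
  travel=[
    [0.002,0,0],
    [0.004,0,0],
    [0.004,0,0],
    [0.004,0,0],
  ],
  turn=[
    [0,0,0],
    [0,0,0],
    [0,0,0],
    [0,0,0],
  ],
)

```text
t: 10.45
tcp_pos: [0.6483, 0.0437, 0.0711]
tool_rot: [0.646, 0.763, -0.002, 0.003]
force: [-1.0, -16.3, -2.6]
finger_gap: -0.002
gripper_force: 6.9
```

```bash
python3 go.py -29 60 72
```

```text
t 10.45 U mm [-25.6  71.9] z 71.1 F_U [ -3.9 -15.8] -2.6 gap -0.002
turn [ 0.      0.0025 -0.0035]
travel [-0.0149 -0.004  -0.001 ]
```

Dead against the stop: 16 N with no movement. Backing away and rising clear.

Emit:
apply_moves(
  claw=[-1,-1,-1,-1,-1],
  travel=[
    [-0.012,-0.003,0],
    [-0.028,-0.006,0],
    [-0.03,-0.006,-0.04],
    [-0.03,-0.006,-0.09],
    [-0.03,-0.006,-0.14],
  ],
  turn=[
    [0,0,0],
    [0,0,0],
    [0,0,0],
    [0,0,0],
    [0,0,0],
  ],
)

```text
t: 10.87
tcp_pos: [0.6459, 0.0246, 0.1834]
tool_rot: [0.647, 0.763, -0.0, -0.002]
force: [0.7, -0.3, 0.0]
finger_gap: -0.004
gripper_force: 0.0
```

Emit:
apply_moves(
  claw=[-1,-1,-1,-1,-1],
  travel=[
    [-0.02,-0.03,-0.03],
    [-0.04,-0.07,-0.05],
    [-0.06,-0.11,-0.05],
    [-0.08,-0.15,-0.05],
    [-0.08,-0.15,-0.05],
  ],
  turn=[
    [0,0,0],
    [0,0,0],
    [0,0,0],
    [0,0,0],
    [0,0,0],
  ],
)

```text
t: 11.28
tcp_pos: [0.5331, -0.0598, 0.2236]
tool_rot: [0.648, 0.762, -0.001, -0.002]
force: [-0.3, -0.3, -0.5]
finger_gap: -0.001
gripper_force: 0.0
```

Emit:
apply_moves(
  claw=[-1,-1,-1],
  travel=[
    [0,0,0],
    [0,0,0],
    [0,0,0],
  ],
  turn=[
    [0,0,0],
    [0,0,0],
    [0,0,0],
  ],
)

```text
t: 11.53
tcp_pos: [0.54, -0.0579, 0.2235]
tool_rot: [0.646, 0.763, 0.001, 0.001]
force: [0.1, -0.6, -0.0]
finger_gap: -0.001
gripper_force: 0.0
```

```bash
python3 go.py; python3 - <<'E'
from h import *
s=snap('scene','l')
P=cloud(s)[s['depth']>0]; u=toU(P); z=P[:,2]
m=(z>.066)&(z<.097)&(np.hypot(u[:,0],u[:,1]-.07)<.046)&(u[:,1]<.093); w=u[m]-[0,.07]; far=w[np.hypot(*w.T)>.018]
print('wing',np.degrees(np.angle(np.mean(((far[:,0]+1j*far[:,1])/np.hypot(*far.T))**2))/2),'expect -41')
m=(z>.04)&(z<.052)&(u[:,0]<-.078)&(u[:,0]>-.2)&(abs(u[:,1])<.14); print('tray',np.percentile(u[m,0],[1,50,99]))
E
```

```text
t 11.53 U mm [-150.1   -9.1] z 223.5 F_U [ 0.  -0.6] -0.0 gap -0.001
turn [ 0.0006  0.     -0.0036]
wing -41.38229043065679 expect -41
tray [-0.09389689 -0.08570414 -0.07886112]
```

View pics/l.png

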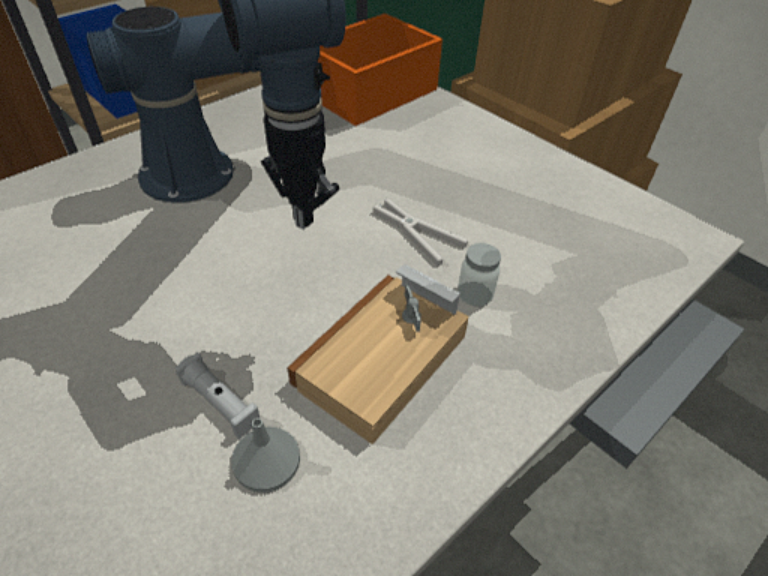

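The final view shows the tray home and the wing at -41°, the angle expected at the stop. The loose items are unmoved and the arm is clear.

```bash
python3 -c "
from station import manip
print(manip.sign_off())"
```

```text
the job is handed in; nothing more can be done
None
```

I pushed the tray fully home, then turned the wing screw clockwise to its stop in two fingertip strokes. The arm finished clear, the loose items look unmoved in the last picture, and the job was handed in at about 11.6 s.

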